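# Feed the drip bowl from the propped bin and set the drip valve

## Task

It is windy, so tip the green feed bin's lid all the way back, swing up its stay by the red knob and let the lid come forward to rest on the stay; with the lid propped like that and the water still off, move every brown feed cake from the bin into the terracotta drip bowl. Then tidy up: tip the lid back off the stay, fold the stay fully down, shut the lid fully, and turn the red valve lever until it points along the blue set mark. Leave the sprinkling can, the empty pot, the peg basket and the trowel where they are.

Things in the scene. Friction and masses are not known exactly. Their poses are not given: they have to be found in the camera images.
- bin: Green tub fixed to the ledge, 175 mm (its x) by 300 mm (its y), rim 100 mm high. Origin: centre of its underside; its front (-x) faces the robot. Walls 6 mm; inner floor 60 mm above the underside; a 96 mm high ledge fills the rear, so the open inside runs from -81 to +34 mm in bin x and +-144 mm in bin y. The lid hinges on the far (+x) top edge; the stay is outside the -y wall.
- lid (a joint): Lid angle in rad: 0 shut, 1.74 tipped fully back on its stop (past upright, stays there by its weight). Let go below about 1.5 it sinks shut on a damper (0.3 kg; under 6 N at the handle moves it). Resting on the raised stay it reads about 1.40; then it cannot fall, and must be tipped back to the stop to free the stay. Turns about the bin's y through lid_hinge.
- lid_handle (a point): Middle of the lid's white handle bar: 12 mm thick, along bin y, 100 mm clear between brackets, in the lid's plane, 45 mm out from its front edge (to the bar's axis). At lid angle t it is at hinge + 0.222*(-cos t along bin x, sin t up) + 0.004*(sin t, cos t). Pinch it from above (fingers before and behind) at any angle; it turns in the fingers.
- lid_hinge (a point): Middle of the lid's hinge axis, fixed to the bin: 87.5 mm along bin x, 104 mm up from the bin's origin. Axes as the bin's. A 10 mm steel pin sticks out of the lid's -y edge, 100 mm from the hinge; the notched end of the raised stay catches it as the lid comes forward.
- stay (a joint): Stay angle in rad: 0 folded (level, pointing to the bin's front), 2.18 raised on its stop (past upright, leaning to the hinge; stays there by its weight; let go before upright, 1.57, it falls to 0). 2.11 with the lid resting on it. Swings clear only while the lid is tipped back past about 1.69. Turns about the bin's y through stay_pivot. Almost no friction.
- stay_knob (a point): Middle of the free length of the stay's red knob: a round bar 14 mm thick, 40 mm clear, along bin y, sticking out from the stay away from the bin, 110 mm from the pivot. At stay angle f it is at pivot + 0.110*(-cos f along bin x, sin f up). Pinched from above across the bar (fingers before and behind) it turns in the fingers.
- stay_pivot (a point): Point on the stay's pivot axis in line with stay_knob, fixed to the bin: -2.5 mm along bin x, -196 mm along bin y from the bin's centre, 74 mm up.
- cake0: Brown pressed feed cake, a puck 36 mm in diameter and 30 mm high, about 35 g. Origin: centre of its underside as it stands at first in the bin. Two to four of the four cakes are present.
- cake1: Brown pressed feed cake, a puck 36 mm in diameter and 30 mm high, about 35 g. Origin: centre of its underside as it stands at first in the bin. Two to four of the four cakes are present.
- cake2: Brown pressed feed cake, a puck 36 mm in diameter and 30 mm high, about 35 g. Origin: centre of its underside as it stands at first in the bin. Two to four of the four cakes are present.
- cake3: Brown pressed feed cake, a puck 36 mm in diameter and 30 mm high, about 35 g. Origin: centre of its underside as it stands at first in the bin. Two to four of the four cakes are present.
- bowl_in (a point): Centre of the inner floor of the round terracotta drip bowl fixed on the drip station; mouth radius 76 mm inside, rim 55 mm above the bowl's foot and 67 mm above the ledge, walls 6 mm, curving in to a floor radius of about 40 mm. Cakes may lie anyhow in it.
- valve (a joint): Angle of the valve lever in rad: 0 shut (lever points along the station's -x), 1.57 fully open (lever points along the station's -y). Grows anticlockwise seen from above, about the vertical through valve_axis. Stays where it is left; friction about 0.12 N m.
- valve_grip (a point): Point on the red valve lever 75 mm from the axis; the lever is 14 mm wide, 10 mm thick, level, ends 98 mm from the axis, its middle 72 mm above the ledge. Its -x axis points along the lever, outward. It can be pinched from above across its width.
- valve_axis (a point): On the valve's vertical axis at the lever's height; its axes are the station's.
- set_mark (a joint): Angle of the blue set mark in rad, counted as for valve: the lever is to stand at the same angle. The mark is flat paint on the white dial under the lever (dial radius 62 mm) and cannot be moved.
- mark_tip (a point): Outer end of the blue set mark, 60 mm from the valve's axis; its -x axis points outward along the mark.
- can: Green plastic sprinkling can, 125 mm wide, 170 mm high, spout to its +x, leave it alone. Origin: centre of its underside.
- pot: Empty terracotta flower pot, 114 mm wide, 100 mm high, leave it alone. Origin: centre of its underside.
- basket: Blue peg basket 120 by 170 by 75 mm, leave it alone. Origin: centre of its underside.
- trowel: Steel hand trowel with wooden handle lying on the ledge, 290 mm long, 24 mm high, leave it alone. Origin: where shank meets blade; blade to its +x.

How it is judged:
On the way, in this order (a step that is already met when the one before it is completed fails the run):
1. the lid rests propped on its raised stay, let go, with the valve still shut (value of joint lid between 1.3 and 1.47 rad and value of joint stay above 2 rad and contact force between lid and the fingers below 0.1 N and value of joint valve below 0.3 rad), for 0.3 s.
2. every cake lies in the drip bowl, with the lid still propped and the valve still shut (all of step 1 and horizontal distance between each of cake0, cake1, cake2, cake3 and bowl_in below 0.075 m and z of cake0 in the frame of bowl_in between -0.01 and 0.06 m and z of cake1 in the frame of bowl_in between -0.01 and 0.06 m and z of cake2 in the frame of bowl_in between -0.01 and 0.06 m and z of cake3 in the frame of bowl_in between -0.01 and 0.06 m and linear speed of each of cake0, cake1, cake2, cake3 below 0.05 m/s), for 0.2 s.
At the end, for the whole second after the job is handed in: All cakes present lie at rest in the drip bowl (within 75 mm of its centre, no more than 60 mm above its floor), the lid is shut (within 0.06 rad), the stay is folded (within 0.1 rad) and the valve lever stands within 0.12 rad of the set mark (horizontal distance between each of cake0, cake1, cake2, cake3 and bowl_in below 0.075 m and z of cake0 in the frame of bowl_in between -0.01 and 0.06 m and z of cake1 in the frame of bowl_in between -0.01 and 0.06 m and z of cake2 in the frame of bowl_in between -0.01 and 0.06 m and z of cake3 in the frame of bowl_in between -0.01 and 0.06 m and linear speed of each of cake0, cake1, cake2, cake3 below 0.03 m/s and value of joint lid below 0.06 rad and value of joint stay below 0.1 rad and angle between the x axis of valve_grip and the x axis of mark_tip, either way round below 0.12 rad); the robot touches nothing.
It fails at once if the green sprinkling can is shifted by more than 30 mm or tipped (distance of can from where it was at the start of the episode above 0.03 m or angle between can's own z axis and vertical above 0.3 rad).
It fails at once if the empty terracotta pot is shifted by more than 30 mm or tipped (distance of pot from where it was at the start of the episode above 0.03 m or angle between pot's own z axis and vertical above 0.3 rad).
It fails at once if the peg basket is shifted by more than 30 mm or tipped (distance of basket from where it was at the start of the episode above 0.03 m or angle between basket's own z axis and vertical above 0.3 rad).
It fails at once if the trowel is shifted by more than 30 mm or tipped (distance of trowel from where it was at the start of the episode above 0.03 m or angle between trowel's own z axis and vertical above 0.3 rad).
Of cake0, cake1, cake2, cake3 only 2 to 4 are there at a start; the rules pass over those that are not, and their reading is None.
At some moment in a run one of cake0, cake1, cake2, cake3 may be knocked a few centimetres aside while the robot is not near it.
Once in a run the grip may slacken for a moment while it holds something.
It also fails if it takes over 208 s, if anything falls off the work surface, if the arm or the gripper's body presses on something with over 40 N, if the wrist force passes 120 N, or if a joint passes its speed limit or range.

## Robot

A 6-joint arm with a two-finger parallel gripper is mounted at the origin on the work surface. World frame = base frame: x ahead of the robot, y to its left, z up, the work surface at z = 0. Lengths are in m, angles in rad, forces in N, time in s.
With the tool pointing down it reaches from about 0.275 to 0.825 m from the base axis. Payload 4.9 kg.
Tool frame: the origin (TCP) lies midway between the tips of the shut fingers; the grasp point (between the pads) lies 19 mm behind it (grip_point_offset is the distance from the TCP to the grasp point, in m); z points along the fingers, x is the direction in which the jaws open and shut, and the axes are right-handed (so a half turn about z gives the same grasp; the last joint's range is limited). The gripper opens to 85 mm and grips with 20 to 120 N. Pads are 22 mm wide; open, the fingers measure 114 mm over their backs; the gripper's body (76 mm by 85 mm) begins 54 mm behind the grasp point. The pads swing forward as they close: fully open they stand 13 mm farther back than shut.
Start: joints at [1.202, 0.326, -0.193, 1.052, 0, 1.437], TCP at [0.128, 0.535, 0.231] pointing down, gripper open.
Joint ranges: [-2.65, 2.65], [-0.97, 1.79], [-1.3, 1.35], [-1.93, 2.1], [-1.47, 1.37], [-3.14, 3.14]. Speed limits (rad/s): [2.57, 2.57, 3.14, 3.14, 3.14, 3.14].

## Interface

Orientations are given as a rotation vector (axis times angle).
In Python, from cell import * gives the robot as it stands. Calls block until the motion is done:
- movep(position, orientation): joint-space move of the TCP to a pose.
- move_l(position, velocity=0.15, rot=None, until_force=None): straight line of the TCP; rot=None keeps the orientation; velocity is the mean speed in m/s. With until_force (N) it stops when the force on the tool has changed by that much, and returns True; else False.
- set_joints(angles): joint-space move.
- let_go() and grab(newtons=None): open the fingers fully, or close them until they stop; newtons is the grip in N (None keeps the last).
- sleep(seconds).
- ik(position, orientation): joint angles nearest the present ones, or None.
- get_state(): the state.
- grab_frame(name): name is "scene" or "top"; returns a dict with "img" (384x512x3 uint8, red, green, blue), "fx", "fy", "cx", "cy" (pixels), "cam_to_world" (4x4, takes a point from camera to world coordinates). Camera axes: x right, y down, z forward; pixel columns grow to the right and rows downward; lengths in m; the calibration is good to about 2 mm. A picture is of the moment at which its call begins. There is no depth.
A pose or a line that the arm cannot do raises MotionError and nothing moves.
- sign_off(): hands the job in, once; it reports no verdict.
Trained networks look in the newest picture that a camera, given by its name, has taken for a name from the list of things; names that differ only in an ending like _2 or _b are one class to them, and where a whole thing is asked for, a point or a joint stands for the part that bears it (a point fixed in the world has none). Each returns a list of dicts, best first, with "score" (0 to 1); they miss things now and then, are a little off and sometimes report something else, mostly with a low value. They report only what shows in the picture. A call takes as long as a camera call.
- spot_in(camera, name): "centre" ([column, row] in pixels, amid what is visible of it).
- silhouettes(camera, name): "mask" (384x512 bool, what is visible of it) and "centre" ([column, row] in pixels, amid what is visible of it).
- tip_of(camera, name): "centre" ([column, row] in pixels: a listed point, or the origin of a listed thing).
The state is a dict: "clock": time; "q": joint angles; "joint_velocities": joint speeds; "tau": joint torques, N m; "position": TCP position; "eef_rot": TCP orientation; "contact_force": force on the tool from outside, world axes, zero at the start; "wrist_torque": the same for the moment, N m; "finger_gap": opening from 0.0 (shut) to 1.0 (fully open).
Only numpy, scipy, OpenCV 4.12 (cv2) and the standard library are available. Lean on these libraries where they do the work, as an engineer would, in place of code of your own. Each camera call takes 0.05 s, during which the arm holds its last target. There are 200 camera calls.

## Working session

There is one attempt and no reset: what is moved stays moved. The work goes in short steps, each a Python script; the robot and the scene stay as the last script left them, time stands still between calls to the robot, and variables do not carry over. Pictures are saved under pics/ and viewed, about 12 in all and at most 16, crops included, and the job is handed in when it is done.

```bash
ls; mkdir -p pics; cat > h.py <<'E'
from cell import *
import numpy as np, cv2
from scipy.spatial.transform import Rotation as R
def shot(cam,fn=None):
    f=grab_frame(cam)
    if fn: cv2.imwrite('pics/'+fn,cv2.cvtColor(f['img'],cv2.COLOR_RGB2BGR))
    return f
def ray(f,px):
    T=np.array(f['cam_to_world']); d=T[:3,:3]@np.array([(px[0]-f['cx'])/f['fx'],(px[1]-f['cy'])/f['fy'],1])
    return T[:3,3],d
def at_z(f,px,z):
    o,d=ray(f,px); return o+d*(z-o[2])/d[2]
def tri(f1,p1,f2,p2):
    o1,d1=ray(f1,p1);o2,d2=ray(f2,p2)
    s=np.linalg.lstsq(np.c_[d1,-d2],o2-o1,rcond=None)[0]
    a=o1+d1*s[0];b=o2+d2*s[1]; return (a+b)/2,np.linalg.norm(a-b)
def proj(f,p):
    T=np.linalg.inv(np.array(f['cam_to_world'])); c=T[:3,:3]@np.array(p)+T[:3,3]
    return np.array([f['fx']*c[0]/c[2]+f['cx'],f['fy']*c[1]/c[2]+f['cy']])
def down(yaw):  # tool z down, tool x (jaw opening) along world yaw
    c,s=np.cos(yaw),np.sin(yaw)
    return R.from_matrix(np.array([[c,s,0],[s,-c,0],[0,0,-1]])).as_rotvec()
E
python3 - <<'E'
from h import *
np.set_printoptions(precision=4,suppress=True)
fs={c:shot(c,c+'0.png') for c in ('scene','top')}
for c in fs: print(c,np.array(fs[c]['cam_to_world'])[:3].round(3).tolist(),fs[c]['fx'])
for n in ['bin','lid_handle','lid_hinge','stay_knob','stay_pivot','cake0','bowl_in','valve_grip','valve_axis','mark_tip','can','pot','basket','trowel']:
    r={c:tip_of(c,n) for c in fs}
    b={c:[(np.round(x['centre'],1).tolist(),round(x['score'],2)) for x in r[c][:3]] for c in fs}
    print(n,b, [np.round(v,4) for v in tri(fs['scene'],r['scene'][0]['centre'],fs['top'],r['top'][0]['centre'])] if r['scene'] and r['top'] else '')
i=np.hstack([cv2.imread('pics/scene0.png'),cv2.imread('pics/top0.png')]); 
s=get_state(); print(s['clock'],s['eef_rot'],down(0))
E
```

```text
pics
scene [[0.843, 0.461, -0.278, 0.995], [0.538, -0.709, 0.456, -0.653], [0.014, -0.534, -0.845, 1.482]] 490.83924870364297
top [[0.023, -0.979, 0.202, 0.29], [-1.0, -0.023, 0.002, 0.097], [0.002, -0.202, -0.979, 1.366]] 352.74530220812653
bin {'scene': [([268.1, 173.3], 0.64), ([280.4, 209.7], 0.44)], 'top': [([224.2, 193.6], 0.83)]} [array([0.5285, 0.2171, 0.0051]), np.float64(0.0158)]
lid_handle {'scene': [([230.3, 161.1], 0.89), ([200.3, 260.1], 0.26)], 'top': [([246.9, 212.1], 0.57)]} [array([0.4388, 0.1203, 0.1298]), np.float64(0.0043)]
lid_hinge {'scene': [([289.9, 152.7], 0.62)], 'top': [([207.2, 168.9], 0.95)]} [array([0.5903, 0.2657, 0.1257]), np.float64(0.0023)]
stay_knob {'scene': [([247.6, 219.7], 0.78), ([267.8, 176.0], 0.41)], 'top': [([280.2, 176.2], 0.68)]} [array([ 0.5875, -0.0017,  0.0556]), np.float64(0.0039)]
stay_pivot {'scene': [([280.5, 208.8], 0.95)], 'top': [([261.3, 156.9], 0.6)]} [array([0.6594, 0.0759, 0.0798]), np.float64(0.0151)]
cake0 {'scene': [], 'top': []} 
bowl_in {'scene': [([127.2, 274.3], 0.7), ([201.1, 257.5], 0.68), ([135.0, 250.0], 0.33)], 
[... 341 characters left out ...]
.4615, -0.3933,  0.0793]), np.float64(0.0006)]
mark_tip {'scene': [([120.6, 301.0], 0.54)], 'top': [([394.0, 223.5], 0.39)]} [array([ 0.4158, -0.4338,  0.0405]), np.float64(0.005)]
can {'scene': [([307.4, 110.2], 0.97)], 'top': [([135.3, 198.7], 0.86)]} [array([ 0.5006,  0.5654, -0.0042]), np.float64(0.013)]
pot {'scene': [([298.8, 249.6], 0.9)], 'top': [([274.7, 132.7], 0.71)]} [array([0.7765, 0.0177, 0.0105]), np.float64(0.0019)]
basket {'scene': [([240.9, 317.9], 0.72)], 'top': [([346.3, 144.7], 0.95)]} [array([ 0.7377, -0.2726, -0.002 ]), np.float64(0.0046)]
trowel {'scene': [([133.8, 246.0], 0.97), ([246.2, 219.3], 0.63)], 'top': []} 
1.5 [-2.4663 -1.9459 -0.0001] [3.1416 0.     0.    ]
```

View pics/scene0.png

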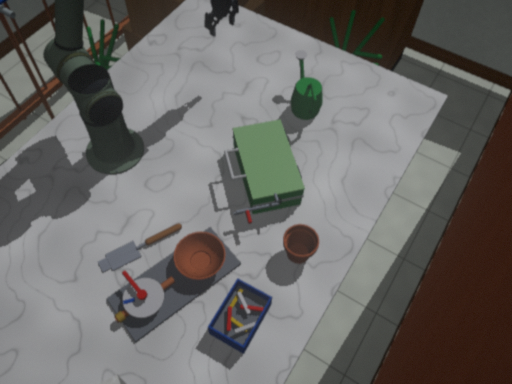

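View pics/top0.png

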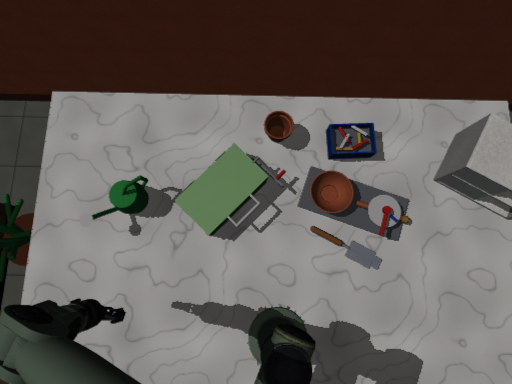

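The scene view shows the bin lid at (268,160) with its handle at (230,162) and the red knob at (248,217). The bowl is at (200,257), and the valve at (142,297) has its blue mark at about (125,299). The top view agrees. Next I'll fit the bin pose to all its points and check reach.

```bash
cat >> h.py <<'E'
def W(B,p):  # bin coords -> world; B=(x,y,yaw)
    c,s=np.cos(B[2]),np.sin(B[2]); return np.array([B[0]+c*p[0]-s*p[1],B[1]+s*p[0]+c*p[1],p[2]])
def handle(t,): return np.array([0.0875-.222*np.cos(t)+.004*np.sin(t),0,.104+.222*np.sin(t)+.004*np.cos(t)])
def knob(f): return np.array([-.0025-.11*np.cos(f),-.196,.074+.11*np.sin(f)])
def tool(yaw,tilt,flip=False): # jaws along bin x; tilt>0: fingers point down and toward +x of yaw
    a=yaw; xb=np.array([np.cos(a),np.sin(a),0]); up=np.array([0,0,1])
    z=-up*np.cos(tilt)+xb*np.sin(tilt); x=xb*np.cos(tilt)+up*np.sin(tilt)
    if flip: x=-x
    return R.from_matrix(np.c_[x,np.cross(z,x),z])
def tcp(g,rot,d=.019): return g+rot.as_matrix()[:,2]*d
E
python3 - <<'E'
from h import *
from scipy.optimize import least_squares
np.set_printoptions(precision=4,suppress=True)
fs={c:grab_frame(c) for c in ('scene','top')}
obs=[('scene',(0,0,0),(268.1,173.3)),('top',(0,0,0),(224.2,193.6)),
('scene',handle(0),(230.3,161.1)),('top',handle(0),(246.9,212.1)),
('scene',(.0875,0,.104),(289.9,152.7)),('top',(.0875,0,.104),(207.2,168.9)),
('scene',knob(0),(247.6,219.7)),('top',knob(0),(280.2,176.2)),
('scene',(-.0025,-.196,.074),(280.5,208.8)),('top',(-.0025,-.196,.074),(261.3,156.9))]
f=lambda B:np.concatenate([proj(fs[c],W(B,p))-o for c,p,o in obs])
s=least_squares(f,[.527,.205,.765],loss='soft_l1',f_scale=2); B=s.x; print(B, f(B).reshape(-1,2).round(1).tolist())
np.save('B.npy',B)
for c in fs:
    im=cv2.cvtColor(fs[c]['img'],cv2.COLOR_RGB2BGR); im=cv2.resize(im,None,fx=3,fy=3)
    for x,y in((-.0875,-.15),(-.0875,.15),(.0875,.15),(.0875,-.15)):
        cv2.circle(im,tuple((proj(fs[c],W(B,(x,y,.108)))*3+1).astype(int)),3,(0,0,255),-1)
    for p in (handle(0),knob(0),(-.0025,-.196,.074)): cv2.circle(im,tuple((proj(fs[c],W(B,p))*3+1).astype(int)),3,(255,0,255),-1)
    u,v=(proj(fs[c],W(B,(0,-.05,.1)))*3).astype(int); cv2.imwrite(f'pics/{c}c.png',im[v-200:v+200,max(u-200,0):u+200])
a,b=cv2.imread('pics/scenec.png'),cv2.imread('pics/topc.png'); cv2.imwrite('pics/fit.png',np.hstack([a,b]))
yaw=B[2]
for name,P,tl in [('h0',handle(0),.4),('h1',handle(1.74),0),('h1t',handle(1.74),.25),('k0',knob(0),.35),('k1',knob(2.1),.35)]:
  for fl in (0,1):
    r=tool(yaw,tl,fl); q=ik(tcp(W(B,P),r),r.as_rotvec()); print(name,fl,q)
E
```

```text
[0.529  0.2169 0.7775] [[-2.1, 1.4], [-1.2, -1.4], [-1.5, 2.6], [-1.0, 1.8], [1.9, 1.3], [-2.5, 1.3], [-0.8, -2.7], [0.0, -1.2], [-1.0, 2.3], [-1.2, -2.4]]
h0 0 [-0.0818  0.1561 -0.9585  0.1868  0.2994  0.7523]
h0 1 [-0.0818  0.1561 -0.9585  0.1868  0.2994 -2.3892]
h1 0 [0.3532 0.5868 0.3983 1.3823 0.     1.1464]
h1 1 [ 0.3532  0.5868  0.3983  1.3823  0.     -1.9952]
h1t 0 [0.3067 0.3926 0.0582 1.0127 0.1125 1.1126]
h1t 1 [ 0.3067  0.3926  0.0582  1.0127  0.1125 -2.029 ]
k0 0 [-0.2765  0.4641 -0.5642  0.364   0.3027  0.5441]
k0 1 [-0.2765  0.4641 -0.5642  0.364   0.3027 -2.5975]
k1 0 [-0.0436  0.513  -0.1776  0.6364  0.2537  0.7809]
k1 1 [-0.0436  0.513  -0.1776  0.6364  0.2537 -2.3607]
```

View pics/fit.png

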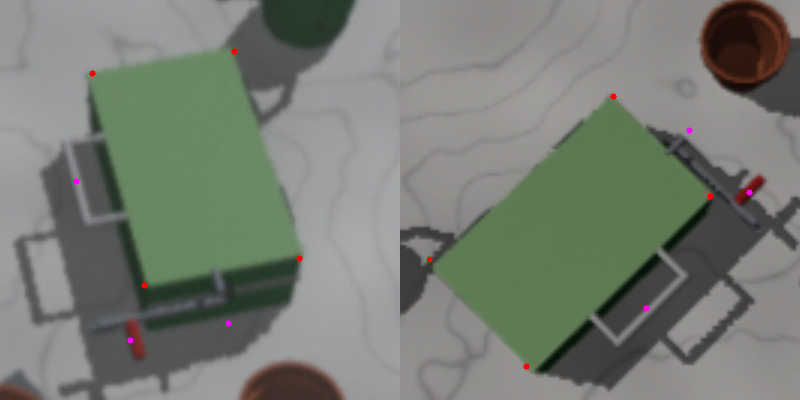

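The projected lid corners, handle and knob land within about 2 px in both views. I'll sharpen the fit with the lid outline and then open the lid.

```bash
python3 - <<'E'
from h import *
from scipy.optimize import least_squares
np.set_printoptions(precision=4,suppress=True)
B=np.load('B.npy'); obs=[]
fs={c:grab_frame(c) for c in ('scene','top')}
C=[(-.0875,-.15),(-.0875,.15),(.0875,.15),(.0875,-.15)]
for c in fs:
    h=cv2.cvtColor(fs[c]['img'],cv2.COLOR_RGB2HSV); m=((h[...,0]>42)&(h[...,0]<72)&(h[...,1]>60)&(h[...,2]>85)).astype(np.uint8)
    k=max(cv2.findContours(m,0,cv2.CHAIN_APPROX_NONE)[0],key=cv2.contourArea)
    q=cv2.approxPolyDP(cv2.convexHull(k),6,True).reshape(-1,2).astype(float); print(c,cv2.contourArea(k),q.tolist())
    # edge lines: fit line to contour pts near each side, intersect
    for x,y in C:
        p=proj(fs[c],W(B,(x,y,.108))); o=q[np.argmin(np.linalg.norm(q-p,axis=1))]
        if np.linalg.norm(o-p)<8: obs.append((c,(x,y),o))
f=lambda P:np.concatenate([proj(fs[c],W(P[:3],(p[0],p[1],P[3])))-o for c,p,o in obs])
s=least_squares(f,[*B,.108],loss='soft_l1'); print(s.x,f(s.x).reshape(-1,2).round(1).tolist())
s2=least_squares(lambda P:f([*P,.108]),B,loss='soft_l1'); print(s2.x)
np.save('B.npy',s2.x)
E
```

```text
scene 3494.5 [[279.0, 121.0], [302.0, 189.0], [253.0, 198.0], [234.0, 129.0]]
top 3884.5 [[234.0, 144.0], [267.0, 176.0], [208.0, 234.0], [175.0, 200.0]]
[0.5266 0.2155 0.8057 0.1044] [[-1.0, 1.4], [-1.8, 0.1], [0.3, -0.3], [1.4, 0.1], [0.2, 0.1], [-0.4, 0.4], [-0.7, -0.3], [-0.2, -0.3]]
[0.5267 0.2144 0.8056]
```

```bash
cat >> h.py <<'E'
B=np.load('B.npy'); yaw=B[2]
def go(P,tilt,back=0,j=False,v=.15,off=(0,0,0),**k): # P in bin coords, grasp point
    r=tool(yaw,tilt); p=tcp(W(B,np.array(P)+off),r,.019-back)
    return movep(p,r.as_rotvec()) if j else move_l(p,v,r.as_rotvec(),**k)
def st(): 
    s=get_state(); print('t%.1f gap%.3f F%s'%(s['clock'],s['finger_gap'],np.round(s['contact_force'],1)),np.round(s['position'],4))
E
python3 - <<'E'
from h import *
H=handle(0)
go(H,.4,back=.15,j=True); st()
print(go(H,.4,v=.12,until_force=8)); st()
grab(40); st()
f=shot('scene','g1.png'); i=cv2.imread('pics/g1.png')[100:260,160:340]; cv2.imwrite('pics/g1c.png',cv2.resize(i,None,fx=3,fy=3))
E
```

```text
t3.6 gap1.002 F[-0.4 -0.6 -0.6] [0.3983 0.081  0.2288]
False
t5.0 gap0.997 F[-0.3  0.2 -1.4] [0.4389 0.1227 0.0909]
t5.7 gap0.126 F[-0.5  1.1  3.4] [0.439  0.123  0.0909]
```

View pics/g1c.png

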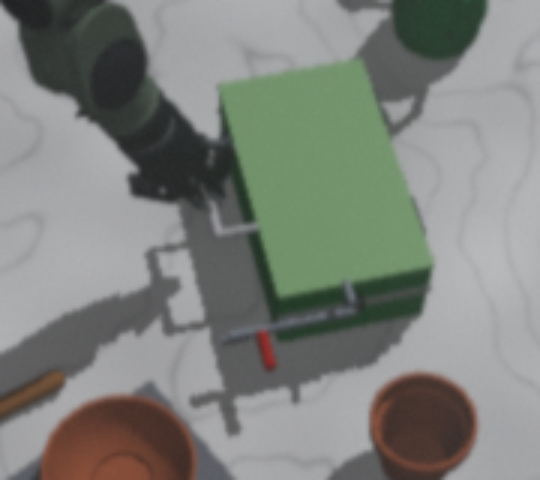

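The gap of 0.126 (about 11 mm) means the bar is held, as the picture also shows. Now swinging the lid back.

```bash
python3 - <<'E'
from h import *
ts=np.linspace(0,1.72,9)[1:]
for t in ts:
    go(handle(t),.4-.25*t/1.74,v=.15)
    s=get_state(); print(round(t,2),round(s['finger_gap'],3),np.round(s['contact_force'],1),end=' ')
go(handle(1.76),.15,v=.05,until_force=10); st()
let_go(); go(handle(1.74),.15,back=.10); st()
f=shot('scene','l1.png'); t=shot('top','l1t.png')
for c in('scene','top'): print([(x['centre'],x['score']) for x in tip_of(c,'lid_handle')][:2])
print(proj(f,W(B,handle(1.74))),proj(t,W(B,handle(1.74))))
i=cv2.imread('pics/l1.png')[80:260,140:340]; cv2.imwrite('pics/l1c.png',cv2.resize(i,None,fx=3,fy=3))
E
```

```text
0.22 0.119 [ 0.5 -0.4 -1.2] 0.43 0.123 [-2.8 -5.   0.2] 0.64 0.124 [-12.4 -13.1  10.8] 0.86 0.125 [-12.6  -9.7  16.1] 1.08 0.121 [-9.3 -4.2 13.1] 1.29 0.124 [-3.9  0.3  9.2] 1.5 0.118 [-3.3  1.3  4.8] 1.72 0.123 [-2.7  2.2  3.4] t9.7 gap0.123 F[-2.8 -1.6  6.7] [0.618  0.3102 0.3022]
t11.2 gap1.002 F[-0.6  0.1 -1.2] [0.6073 0.2985 0.4012]
[([263.1, 180.5], 0.73), ([312.4, 107.8], 0.66)]
[]
[309.2592383  109.75729144] [186.4495313  145.59181242]
```

View pics/l1c.png

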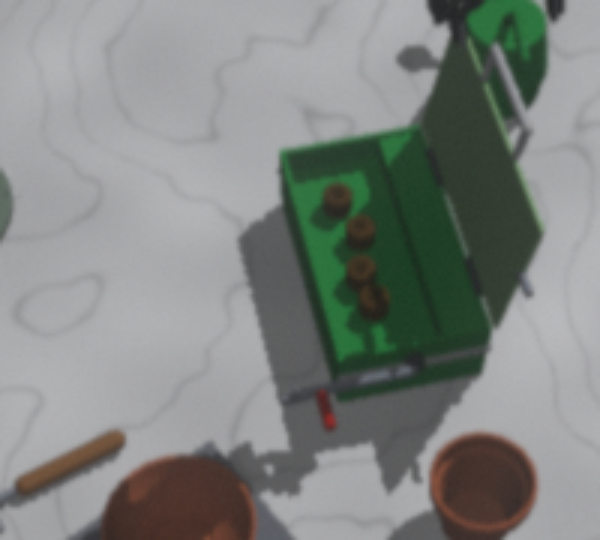

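The lid is tipped back and four brown cakes are in the bin, at crop (337,200), (360,231), (360,270) and (374,299). The red knob is at crop (327,410), still folded. Now the stay.

```bash
python3 - <<'E'
from h import *
o=(0,-.005,0)
go(knob(0),.35,back=.17,j=True,off=o); st()
print(go(knob(0),.35,v=.15,off=o,until_force=8)); st()
grab(40); st()
if get_state()['finger_gap']>.08:
    for f in np.linspace(0,2.08,9)[1:]:
        go(knob(f),.35,v=.12,off=o); s=get_state(); print(round(f,2),round(s['finger_gap'],3),np.round(s['contact_force'],1),end=' ')
    f=shot('scene','s1.png'); i=cv2.imread('pics/s1.png')[80:260,140:340]; cv2.imwrite('pics/s1c.png',cv2.resize(i,None,fx=3,fy=3))
E
```

```text
t12.9 gap1.004 F[-0.7  0.  -0. ] [ 0.5588 -0.0429  0.2166]
False
t14.2 gap0.998 F[-0.9  0.1 -0.3] [ 0.5988 -0.0015  0.057 ]
t14.9 gap0.146 F[1.  3.1 3. ] [ 0.599  -0.0006  0.0568]
0.26 0.144 [ 1.4  0.5 -1.9] 0.52 0.146 [-3.1 -5.   0.6] 0.78 0.144 [-16.1 -14.2  13.1] 1.04 0.144 [-13.3  -7.5  18.2] 1.3 0.149 [-7.2 -1.6 15.3] 1.56 0.146 [-3.7 -0.1  9.6] 1.82 0.142 [0.7 1.5 1.7] 2.08 0.143 [-1.3  0.5  2.6]
```

View pics/s1c.png

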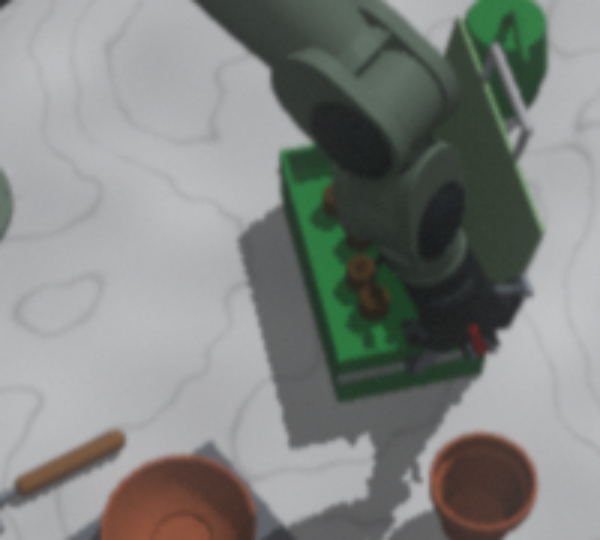

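The stay is up, with the knob held at crop (478,338). Releasing it and bringing the lid forward onto it.

```bash
python3 - <<'E'
from h import *
let_go(); go(knob(2.08),.35,back=.15,off=(-.02,-.01,0)); st()
go(handle(1.74),.15,back=.13,j=True); st()
print(go(handle(1.73),.15,v=.12,until_force=8)); grab(40); st()
if .06<get_state()['finger_gap']<.3:
    for t in (1.6,1.5): go(handle(t),.15,v=.1); st()
    print(go(handle(1.40),.15,v=.06,until_force=10)); st()
    let_go(); go(handle(1.40),.15,back=.10); st()
    f=shot('scene','p1.png');t=shot('top','p1t.png')
    for a in (1.4,1.74): print(proj(f,W(B,handle(a))),proj(t,W(B,handle(a))))
    for c in('scene','top'): print([(x['centre'],x['score']) for x in tip_of(c,'lid_handle')][:2])
    i=cv2.imread('pics/p1.png')[80:260,140:340]; cv2.imwrite('pics/p1c.png',cv2.resize(i,None,fx=3,fy=3))
E
```

```text
t19.9 gap0.998 F[0.  0.7 0.2] [0.6653 0.062  0.292 ]
t21.0 gap1.000 F[-0.2 -0.2  0.1] [0.6046 0.2945 0.4305]
False
t22.9 gap0.124 F[-0.   0.9  1. ] [0.6165 0.308  0.304 ]
t23.4 gap0.128 F[0.7 1.5 3.1] [0.5968 0.2873 0.3077]
t23.7 gap0.123 F[1.5 1.3 4.4] [0.5815 0.2713 0.3075]
False
t24.3 gap0.119 F[-0.1 -0.5  6.5] [0.566  0.2551 0.3051]
t25.8 gap1.003 F[ 0.2 -0.7  0.4] [0.5552 0.2444 0.4026]
[286.01284995 113.628711  ] [203.08243837 162.20088652]
[309.2592383  109.75729144] [186.4495313  145.59181242]
[([287.1, 113.5], 0.9)]
[]
```

View pics/p1c.png

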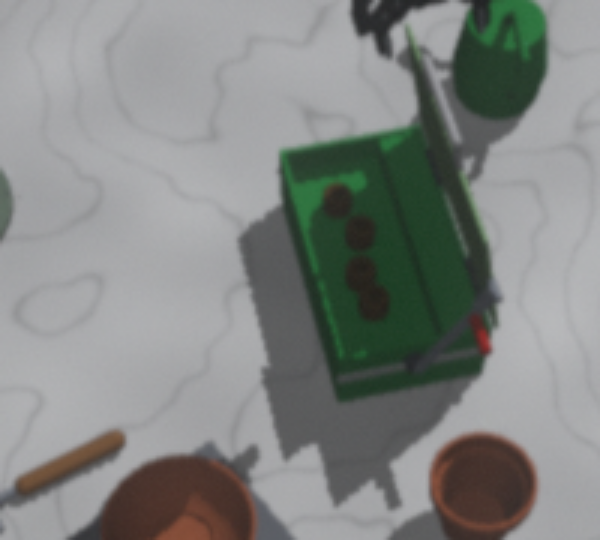

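The lid rests propped: its handle is at (287.1,113.5), against a predicted (286.0,113.6) for 1.40 rad. Now locating the cakes and bowl.

```bash
python3 - <<'E'
from h import *
np.set_printoptions(precision=4,suppress=True)
r=tool(yaw,0).as_rotvec(); movep([.40,-.02,.35],r)
fs={c:shot(c,'c1'+c+'.png') for c in('scene','top')}
def tobin(p): 
    d=p[:2]-B[:2]; return np.array([np.cos(yaw)*d[0]+np.sin(yaw)*d[1],-np.sin(yaw)*d[0]+np.cos(yaw)*d[1]])
for c in fs:
    print(c,[(tobin(at_z(fs[c],x['centre'],.06)).round(3).tolist(),round(x['score'],2)) for x in tip_of(c,'cake0')],
     [(tobin(at_z(fs[c],x['centre'],.077)).round(3).tolist(),round(x['score'],2)) for x in spot_in(c,'cake0')])
    print([(at_z(fs[c],x['centre'],.016).round(3),x['centre'],round(x['score'],2)) for x in tip_of(c,'bowl_in')],
     [(at_z(fs[c],x['centre'],.067).round(3),round(x['score'],2)) for x in spot_in(c,'bowl_in')][:2])
    i=cv2.imread('pics/c1'+c+'.png')
    u,v=(proj(fs[c],W(B,(-.02,0,.06)))).astype(int); cv2.imwrite('pics/x'+c+'.png',cv2.resize(i[v-50:v+50,u-50:u+50],None,fx=4,fy=4))
cv2.imwrite('pics/c1.png',np.hstack([cv2.imread('pics/xscene.png'),cv2.imread('pics/xtop.png')]))
E
```

```text
scene [([-0.039, 0.09], 0.66), ([-0.019, -0.075], 0.61), ([-0.025, -0.024], 0.57), ([-0.021, 0.022], 0.56)] [([-0.013, 0.026], 0.5), ([-0.032, 0.089], 0.42)]
[(array([ 0.527, -0.184,  0.016]), [200.5, 258.4], 0.9)] [(array([ 0.533, -0.186,  0.067]), 0.82)]
top [([-0.034, 0.068], 0.61), ([-0.019, -0.071], 0.54), ([-0.036, -0.029], 0.51), ([-0.012, 0.029], 0.51)] [([-0.035, -0.013], 0.6), ([-0.023, 0.028], 0.45), ([-0.02, -0.084], 0.38)]
[(array([0.68 , 0.077, 0.016]), [259.4, 154.8], 0.21), (array([0.449, 0.236, 0.016]), [216.9, 211.9], 0.17)] []
```

View pics/c1.png

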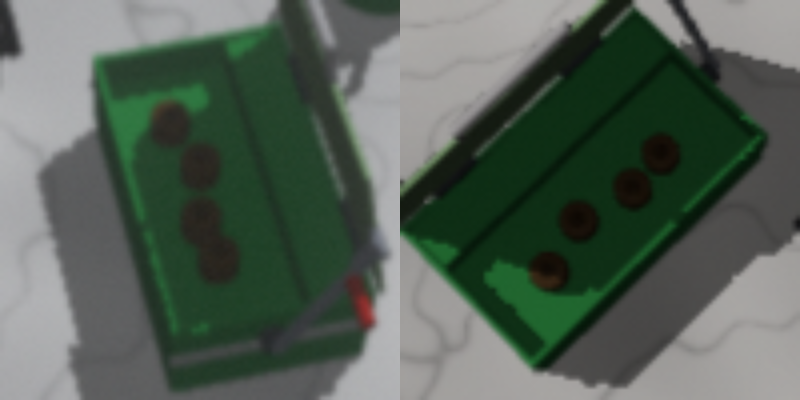

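The two views show four cakes: scene crop (170,124), (200,165), (200,220), (218,258), and top crop (550,270), (579,220), (632,187), (661,153). The networks' centres are rough, so I'll use colour blobs and plan each grasp yaw by clearance.

```bash
cat >> h.py <<'E'
def tobin(p):
    d=np.asarray(p)[:2]-B[:2]; c,s=np.cos(yaw),np.sin(yaw); return np.array([c*d[0]+s*d[1],-s*d[0]+c*d[1]])
def cakes(fs,n=None):
    out={}
    for c,f in fs.items():
        i=f['img'].astype(int); m=((i[...,0]>i[...,1]*1.05)).astype(np.uint8)
        poly=np.array([proj(f,W(B,(x,y,.07))) for x,y in((-.08,-.143),(-.08,.143),(.034,.143),(.034,-.143))]).astype(np.int32)
        k=np.zeros_like(m); cv2.fillConvexPoly(k,poly,1); m=cv2.resize(m*k*255,None,fx=4,fy=4,interpolation=cv2.INTER_LINEAR)
        m=(m>127).astype(np.uint8); dt=cv2.distanceTransform(m,2,5); L=[]
        while True:   # peaks of the distance transform, non-max suppressed by a cake radius
            _,v,_,p=cv2.minMaxLoc(dt)
            if v<7: break
            cv2.circle(dt,p,20,0,-1); cv2.circle(m,p,0,0)
            w=m[max(p[1]-20,0):p[1]+21,max(p[0]-20,0):p[0]+21]; L.append((np.array(p)-1.5)/4)
        out[c]=[tobin(at_z(f,p,.077)) for p in L]
    return out
def plan(ck,others,z=None):
    best=None
    for th in np.radians(np.arange(-90,90,5)):
        u=np.array([np.cos(th),np.sin(th)]); n=np.array([-u[1],u[0]])
        for o in np.linspace(-.012,.012,7):
            g=ck+u*o; cl=1
            for s in(-1,1):
                for a in np.linspace(.026,.057,6):
                    for b in(-.011,0,.011):
                        p=g+s*a*u+b*n
                        cl=min(cl,p[0]+.081,.034-p[0],.144-abs(p[1]),*[np.linalg.norm(p-q)-.018 for q in others])
            sc=min(cl,.008)-abs(o)*.15
            if best is None or sc>best[0]: best=(sc,cl,th,o,g)
    return best
E
python3 - <<'E'
from h import *
np.set_printoptions(precision=3,suppress=True)
fs={c:grab_frame(c) for c in('scene','top')}
C=cakes(fs); print(C)
S=sorted(C['scene'],key=lambda p:p[1]);T=sorted(C['top'],key=lambda p:p[1])
if len(S)==len(T):
    K=[(a+b)/2 for a,b in zip(S,T)]
    for i in range(len(K)): print(K[i],plan(K[i],K[:i]+K[i+1:]))
E
```

```text
{'scene': [array([-0.024, -0.074]), array([-0.027, -0.033]), array([-0.009,  0.029]), array([-0.028, -0.054])], 'top': [array([-0.032,  0.078]), array([-0.019,  0.026]), array([-0.031, -0.03 ]), array([-0.025, -0.072])]}
[-0.025 -0.073] (np.float64(0.003128887057226838), np.float64(0.003128887057226838), np.float64(0.6108652381980153), np.float64(0.0), array([-0.025, -0.073]))
[-0.03  -0.042] (np.float64(0.00024110883211068252), np.float64(0.0014411088321106824), np.float64(0.5235987755982988), np.float64(0.008), array([-0.023, -0.038]))
[-0.023 -0.004] (np.float64(0.005874632652576019), np.float64(0.005874632652576019), np.float64(-0.6981317007977318), np.float64(0.0), array([-0.023, -0.004]))
[-0.021  0.054] (np.float64(0.008), np.float64(0.009474707142231777), np.float64(-0.8726646259971648), np.float64(0.0), array([-0.021,  0.054]))
```

Top-view blobs give four cakes. In bin coordinates they are (-.032,.079), (-.019,.026), (-.031,-.030) and (-.025,-.072), and the scene view agrees within about 1 cm. Starting with the +y end.

```bash
cat >> h.py <<'E'
BOWL=np.array([.527,-.184])
def bestrot(p,th):
    q0=np.array(get_state()['q']); L=[]
    for k in(0,np.pi):
        r=down(th+k); q=ik(p,r)
        if q is not None: L.append((np.abs(np.array(q)-q0)[5],r))
    return min(L,key=lambda x:x[0])[1]
def pick(ck,others,zt=.061):
    sc,cl,th,o,g=plan(np.array(ck),[np.array(x) for x in others]); print('plan cl %.4f th %.2f o %.3f'%(cl,th,o))
    p=W(B,(*g,.2)); r=bestrot(p,yaw+th); movep(p,r)
    hit=move_l([*p[:2],zt],.12,r,until_force=10); 
    if hit: print('HIT'); st(); return False
    grab(40); gp=get_state()['finger_gap']; move_l([*p[:2],.23],.2); st(); return get_state()['finger_gap']>.3
def place(off=(0,0),z=.055):
    p=np.array([*(BOWL+off),.2]); r=bestrot(p,0.36+np.pi/2); movep(p,r); st()
    if get_state()['finger_gap']<.25: return False
    move_l([*p[:2],z],.15); let_go(); move_l([*p[:2],.2],.25); return True
E
python3 - <<'E'
from h import *
K=[(-.032,.079),(-.018,.027),(-.030,-.031),(-.025,-.073)]
fs={'top':grab_frame('top')}; print([at_z(fs['top'],x['centre'],.067).round(3) for x in spot_in('top','bowl_in')][:2])
if pick(K[0],K[1:]): print(place((0,-.0)))
f=shot('scene','k1.png');t=shot('top','k1t.png')
a=cv2.imread('pics/k1.png')[110:290,150:330];b=cv2.imread('pics/k1t.png')[120:270,170:370]
cv2.imwrite('pics/k1c.png',np.hstack([cv2.resize(a,(400,400)),cv2.resize(b,(400,400))]))
E
```

```text
[]
plan cl 0.0091 th 1.05 o 0.000
t31.9 gap0.413 F[-0.8 -0.5 -1. ] [0.4468 0.2458 0.2288]
t33.5 gap0.408 F[0.2 0.6 0. ] [ 0.5271 -0.183   0.1999]
True
```

View pics/k1c.png

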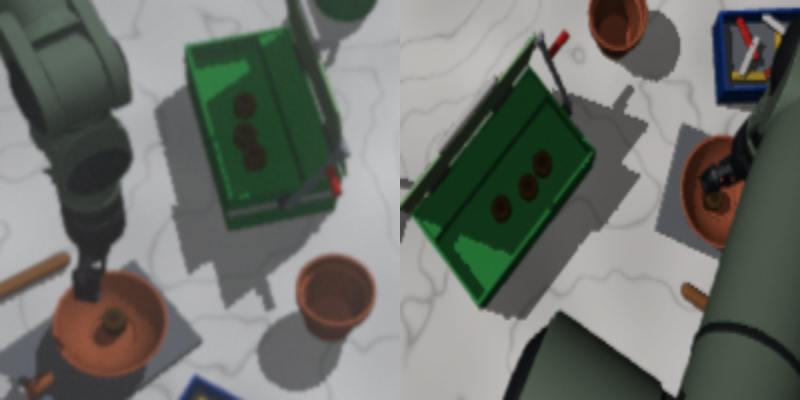

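The first cake sits in the bowl at left-panel (113,322), and three remain in the bin. Doing the rest, re-measuring from the top view before each pick.

```bash
python3 - <<'E'
from h import *
d=np.array([np.cos(.36),np.sin(.36)])
for i,off in enumerate((d*.022,-d*.022,d*0)):
    C=cakes({'top':grab_frame('top')})['top']; C=sorted(C,key=lambda p:-p[1]); print(np.round(C,3).tolist())
    if len(C)!=3-i: print('count?'); break
    if not pick(C[0],C[1:]): print('pick failed'); break
    if not place(off,.065+.008*i): print('lost'); break
f=shot('scene','k2.png');t=shot('top','k2t.png')
a=cv2.imread('pics/k2.png')[110:290,150:330];b=cv2.imread('pics/k2t.png')[120:270,170:370]
cv2.imwrite('pics/k2c.png',np.hstack([cv2.resize(a,(400,400)),cv2.resize(b,(400,400))]))
E
```

```text
[[-0.019, 0.026], [-0.031, -0.03], [-0.025, -0.072]]
plan cl 0.0099 th -1.05 o 0.000
t40.3 gap0.406 F[-0.5  0.5 -0.9] [0.4941 0.2189 0.2288]
t41.8 gap0.410 F[-0.8 -0.5 -0.4] [ 0.5477 -0.1752  0.2   ]
[[-0.031, -0.03], [-0.025, -0.072]]
plan cl 0.0055 th 0.70 o 0.008
t48.3 gap0.408 F[ 0.3  0.5 -0.2] [0.5268 0.1791 0.2287]
t49.7 gap0.404 F[-0.3 -0.6 -0.2] [ 0.5065 -0.191   0.1997]
[[-0.025, -0.072]]
plan cl 0.0151 th -1.57 o 0.000
t56.1 gap0.412 F[ 0.6 -0.1 -2. ] [0.56   0.1461 0.2287]
t57.3 gap0.411 F[-0.3 -0.5 -0.4] [ 0.5273 -0.1831  0.1999]
```

View pics/k2c.png

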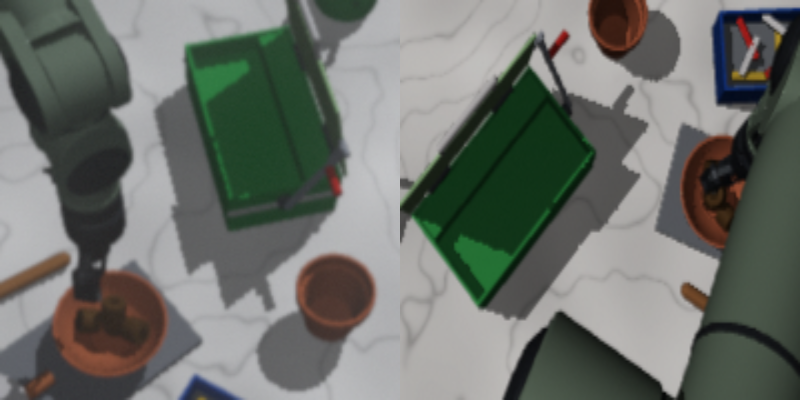

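The bin is empty and all four cakes are in the bowl at left-panel (85–145, 300–335), with the lid still propped. Tipping the lid back and folding the stay.

```bash
python3 - <<'E'
from h import *
go(handle(1.40),.15,back=.13,j=True); st()
f=shot('scene','m0.png'); print([(x['centre'],x['score']) for x in tip_of('scene','lid_handle')][:1])
i=cv2.imread('pics/m0.png'); cv2.imwrite('pics/m0c.png',cv2.resize(i[220:350,90:250],None,fx=4,fy=4))
print(go(handle(1.40),.15,v=.12,until_force=8)); grab(40); st()
assert .06<get_state()['finger_gap']<.3
for t in (1.5,1.6,1.72): go(handle(t),.15,v=.1)
go(handle(1.76),.15,v=.05,until_force=10); st()
let_go(); go(handle(1.74),.15,back=.10)
o=(0,-.007,0)
go(knob(2.18),.35,back=.17,j=True,off=o); st()
print(go(knob(2.17),.35,v=.12,off=o,until_force=8)); st()
grab(40); st()
if get_state()['finger_gap']>.08:
    for a in np.linspace(2.17,.01,10)[1:]:
        go(knob(a),.35,v=.12,off=o); s=get_state(); print(round(a,2),round(s['finger_gap'],3),np.round(s['contact_force'],1),end=' ')
    let_go(); go(knob(0),.35,back=.15,off=o); st()
f=shot('scene','m1.png'); i=cv2.imread('pics/m1.png')[80:260,140:340]; cv2.imwrite('pics/m1c.png',cv2.resize(i,None,fx=3,fy=3))
print([(x['centre'],x['score']) for x in tip_of('scene','stay_knob')][:2], proj(f,W(B,knob(0))))
E
```

```text
t61.3 gap0.999 F[-0.7 -0.7 -0.4] [0.5525 0.2406 0.4323]
[([288.3, 111.2], 0.67)]
False
t63.3 gap0.118 F[-0.4 -0.3  0.9] [0.5659 0.2552 0.3048]
t64.7 gap0.121 F[-3.1 -2.   7.5] [0.6182 0.3099 0.3029]
t67.2 gap0.997 F[ 0.8 -0.   0.6] [0.6792 0.0811 0.3066]
False
t68.8 gap0.999 F[-0.3  0.  -0.1] [0.7194 0.1212 0.148 ]
t69.4 gap0.144 F[1.8 4.1 3.1] [0.7197 0.1222 0.1479]
1.93 0.145 [0.5 4.1 6.6] 1.69 0.146 [0.6 5.8 9.9] 1.45 0.15 [-3.4  2.3 11.9] 1.21 0.15 [-3.2 -1.   7.7] 0.97 0.151 [-0.5 -2.   4.6] 0.73 0.147 [ 0.5 -3.9  2.6] 0.49 0.144 [ 1.8 -3.8  2.6] 0.25 0.145 [ 4.4 -2.   1.1] 0.01 0.147 [ 5.6 -0.6 -1.4] t74.6 gap0.998 F[-0.  -0.2  0.3] [ 0.5635 -0.0395  0.1963]
[([248.8, 221.4], 0.68), ([206.4, 257.5], 0.43)] [247.58623191 217.71271825]
```

View pics/m0c.png

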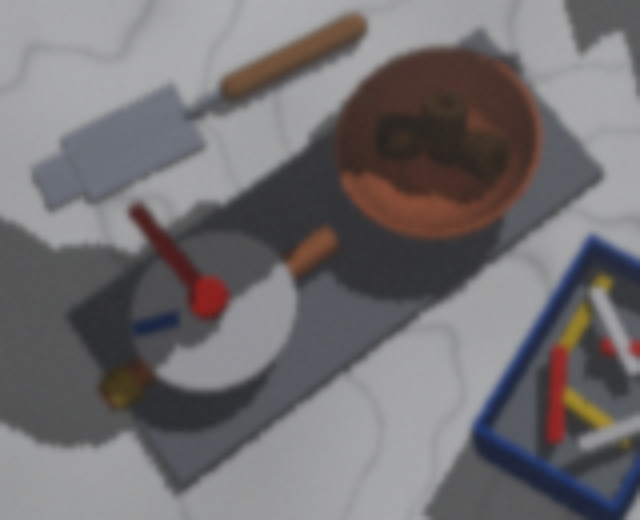

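View pics/m1c.png

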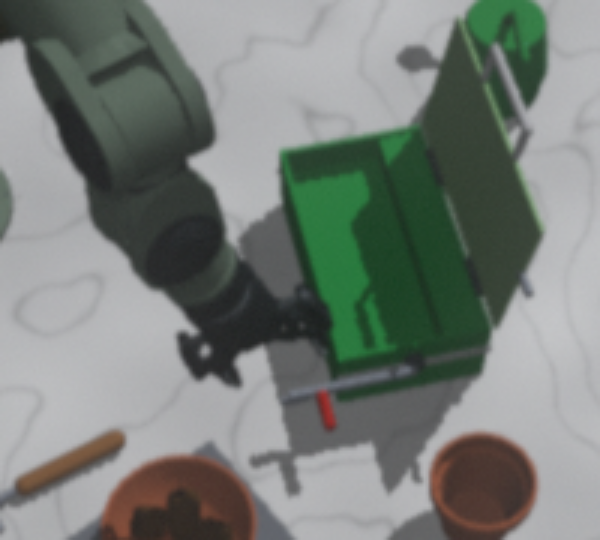

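The stay is folded with its knob at crop (327,410), and the cakes are in the bowl. In the valve crop the lever runs from hub (208,298) to tip (137,210) and the blue mark from (178,318) to (134,329). Shutting the lid, then measuring the valve.

```bash
python3 - <<'E'
from h import *
go(handle(1.74),.15,back=.13,j=True)
print(go(handle(1.73),.15,v=.12,until_force=8)); grab(40); st()
assert .06<get_state()['finger_gap']<.3
for t in np.linspace(1.73,0.01,10)[1:]: go(handle(t),.4-.25*t/1.74,v=.15); print(round(get_state()['finger_gap'],3),end=' ')
go(handle(-.015),.4,v=.05,until_force=12); st()
let_go(); go(handle(0),.4,back=.15); st()
movep([.35,.10,.35],down(yaw))
fs={c:shot(c,'v'+c+'.png') for c in('scene','top')}
print([(x['centre'],x['score']) for x in tip_of('scene','lid_handle')][:1],proj(fs['scene'],W(B,handle(0))))
A=np.array([.4615,-.393])
for c,f in fs.items():
    i=f['img'].astype(int); r,g,b=i[...,0],i[...,1],i[...,2]
    m0=np.zeros(r.shape,np.uint8); cv2.circle(m0,tuple(proj(f,(*A,.06)).astype(int)),27,1,-1)
    for n,m,z in(('lever',(r>2.2*g)&(r>2.2*b)&(r>60),.072),('mark',(b>1.4*r)&(b>1.3*g)&(b>50),.05)):
        ys,xs=np.nonzero(m&(m0>0)); P=np.array([at_z(f,p,z)[:2] for p in zip(xs,ys)])
        vx,vy,x0,y0=cv2.fitLine(P.astype(np.float32),cv2.DIST_L2,0,1e-4,1e-4).ravel(); d=np.array([vx,vy]); 
        if d[0]>0:d=-d
        t=(P-P.mean(0))@d; print(c,n,len(P),'ang',np.arctan2(d[1],d[0]),'mid',P.mean(0).round(4),'ends',(P.mean(0)+d*t.min()).round(4),(P.mean(0)+d*t.max()).round(4))
    print({n:[(np.round(x['centre'],1).tolist(),round(x['score'],2)) for x in tip_of(c,n)][:1] for n in('valve_axis','valve_grip','mark_tip')})
a=cv2.imread('pics/vscene.png')[80:350,90:340]; cv2.imwrite('pics/vc.png',cv2.resize(a,(555,600)))
E
```

```text
False
t78.1 gap0.123 F[-0.4  0.8  1.2] [0.6165 0.3079 0.304 ]
0.124 0.128 0.126 0.127 0.123 0.121 0.126 0.122 0.117 t82.2 gap0.120 F[-2.5 -1.4  8.4] [0.4401 0.1234 0.0884]
t84.1 gap0.998 F[-0.2 -0.5 -0. ] [0.3978 0.0808 0.2281]
[([228.9, 162.2], 0.55)] [228.02912115 164.81106865]
scene lever 141 ang 2.8646054 mid [ 0.4387 -0.3835] ends [ 0.4768 -0.3943] [ 0.3797 -0.3667]
scene mark 44 ang -2.266118 mid [ 0.4364 -0.4228] ends [ 0.4474 -0.4097] [ 0.4256 -0.4358]
{'valve_axis': [([144.8, 292.9], 0.69)], 'valve_grip': [([126.7, 274.6], 0.65)], 'mark_tip': [([123.3, 302.5], 0.52)]}
top lever 138 ang 2.8640816 mid [ 0.4321 -0.3859] ends [ 0.4791 -0.3993] [ 0.372  -0.3688]
top mark 32 ang -2.2745967 mid [ 0.436  -0.4283] ends [ 0.4477 -0.4146] [ 0.4248 -0.4416]
{'valve_axis': [([384.7, 209.6], 0.77)], 'valve_grip': [([377.9, 228.6], 0.73)], 'mark_tip': []}
```

View pics/vc.png

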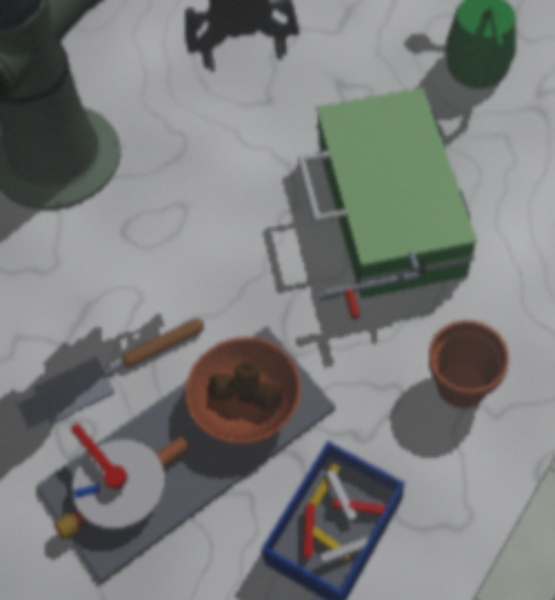

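The lid looks fully shut: its outline matches the first picture and the handle is at (228.9,162.2). Both cameras put the lever at 2.864 and the mark at 4.013 rad in world terms, so the set angle is about 1.148. I'll push the lever from behind with shut fingers.

```bash
cat >> h.py <<'E'
AX=np.array([.4645,-.393]); A0=2.8645
def meas():
    for c in('scene','top'):
        f=shot(c,'w'+c+'.png'); i=f['img'].astype(int); r,g,b=i[...,0],i[...,1],i[...,2]
        m0=np.zeros(r.shape,np.uint8); cv2.circle(m0,tuple(proj(f,(*AX,.06)).astype(int)),27,1,-1)
        for n,m,z in(('lever',(r>2.2*g)&(r>2.2*b)&(r>60),.072),('mark',(b>1.4*r)&(b>1.3*g)&(b>50),.05)):
            ys,xs=np.nonzero(m&(m0>0)); 
            if len(xs)<8: print(c,n,'few',len(xs)); continue
            P=np.array([at_z(f,p,z)[:2] for p in zip(xs,ys)])
            d=cv2.fitLine(P.astype(np.float32),cv2.DIST_L2,0,1e-4,1e-4).ravel()[:2]; d=-d if d[0]>0 else d
            print(c,n,len(P),'th',round((np.arctan2(d[1],d[0])%(2*np.pi))-A0,3))
def push(th,gap=0,z=.058,ang=[None]):
    a=A0+th; d=np.array([np.cos(a),np.sin(a)]); n=np.array([-d[1],d[0]])
    return np.array([*(AX+.075*d-(.018+gap)*n),z]), a
E
python3 - <<'E'
from h import *
grab(20)
p,a=push(0,.02); r=bestrot(np.array([*p[:2],.2]),a)
k=0 if np.allclose(R.from_rotvec(r).as_matrix(),R.from_rotvec(down(a)).as_matrix(),atol=1e-6) else np.pi
movep([*p[:2],.2],r); print(move_l(p,.15,r,until_force=6)); st()
for th in np.linspace(0,1.12,7):
    p,a=push(th); move_l(p,.06,down(a+k)); s=get_state(); print(round(th,2),np.round(s['contact_force'],1),end=' ')
p,a=push(1.12,.012); move_l(p,.08); move_l([*p[:2],.22],.2); movep([.35,.10,.35],down(yaw)); st()
meas()
E
```

```text
False
t88.7 gap-0.000 F[-0.5  0.  -0. ] [ 0.4034 -0.3364  0.0588]
0.0 [-0.4  0.4 -0.5] 0.19 [-0.2 -0.3  0.4] 0.37 [-0.8 -0.1  0.4] 0.56 [ 0.9 -0.6  0.8] 0.75 [ 0.5  0.4 -0. ] 0.93 [ 0.9 -0.2 -0.2] 1.12 [-0.4  0.3 -0.7] t94.8 gap0.003 F[ 0.5  0.2 -0.3] [0.3504 0.0996 0.3498]
scene lever 146 th 1.122
scene mark 20 th 1.145
top lever 133 th 1.117
top mark 12 th 1.147
```

```bash
python3 - <<'E'
from h import *
a=cv2.imread('pics/wscene.png')[80:350,90:340]; cv2.imwrite('pics/fin.png',cv2.resize(a,(555,600)))
f=grab_frame('scene'); print([(x['centre'],x['score']) for x in tip_of('scene','stay_knob')][:1],[(x['centre'],x['score']) for x in tip_of('scene','lid_handle')][:1])
E
```

```text
[([133.8, 249.5], 0.59)] [([230.4, 163.5], 0.94)]
```

View pics/fin.png

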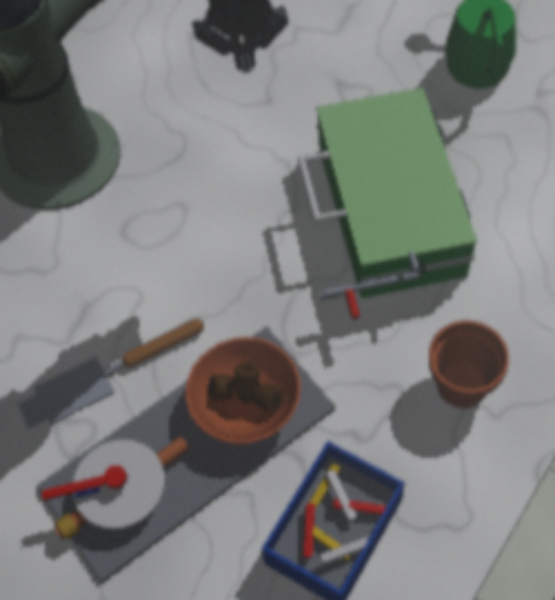

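The final picture shows the lid shut and the stay folded, with the knob at (352,303). The cakes are in the bowl at about (245,388), and the lever lies over the blue mark at (80,487). The other things look unmoved. Handing in.

```bash
python3 -c "
from cell import *
sign_off()"
```

```text
the job is handed in; nothing more can be done
```

The job is done and handed in at about 95 s of the 208 s allowed. I tipped the lid back, raised the stay and propped the lid on it. With the valve still shut I moved all four cakes into the drip bowl. Then I tipped the lid back, folded the stay, shut the lid and pushed the valve lever round to the set mark.

**Last checks:**
- **Valve:** the lever reads 1.12 rad against 1.146 for the mark in both cameras, an error of about 0.03 rad (0.12 allowed).
- **Lid:** the handle is at (230.4,163.5) px in the scene view, matching its position before I started, so the lid reads as shut.
- **Stay and cakes:** the final picture shows the stay folded and the cakes in the bowl. One cake appears to rest on the others.
- **Other things:** the can, pot, basket and trowel look unmoved, and the arm is clear of everything.

**Checks that disagreed:**
- **Knob:** in the last check the network put the stay knob on the trowel's handle, at (133.8,249.5). I ignored that because the picture shows the knob folded, and a detection just after folding had agreed to about 4 px.
- **Cake positions:** the networks' cake positions and the scene-view colour blobs were rough, so I picked from the top-view blobs. No pick or place failed.

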